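# Line up the bottle set by height in the bottle tray

## Robot

A 6-joint arm with a two-finger parallel gripper is mounted at the origin on a cart in front of the work surface, level with it; the furniture and walls round the work are solid. World frame = base frame: x ahead of the robot, y to its left, z up, the work surface at z = 0. Lengths are in m, angles in rad, forces in N, time in s.
With the tool pointing down it reaches from about 0.375 to 0.9 m from the base axis. Payload 3.1 kg.
Tool frame: the origin (TCP) lies on the mounting face of the last link; the fingertips stand 182 mm ahead of it and the grasp point (between the pads) lies 164 mm ahead of it; z points along the fingers, y is the direction in which the jaws open and shut (so a half turn about z gives the same grasp; the last joint's range is limited). The gripper opens to 87 mm and grips with 3 to 60 N. Pads are 19 mm wide; open, the fingers measure 117 mm over their backs; the gripper's body (75 mm by 190 mm) begins 51 mm behind the grasp point.
Start: joints at [1.052, 0.527, 1.433, -0, 1.181, -0.178], TCP at [0.208, 0.589, 0.405] pointing down, gripper open.
Joint ranges: [-3.08, 3.08], [-0.75, 2.2], [0.22, 2.44], [-1.43, 4.57], [0, 2.65], [-2.85, 2.85]. Speed limits (rad/s): [2.79, 2.79, 3.14, 3.14, 3.14, 3.14].

## Interface

Orientations are given as [roll, pitch, yaw] about the fixed x, y, z axes, in that order (R = Rz(yaw) Ry(pitch) Rx(roll)).
In Python, from bench import monitor, optics, r gives the robot as it stands. The module is installed in compiled form; this text tells all that it offers.
- The arm moves only by the tool jog_arm, never from a script. Its argument "moves" is a list that holds one entry, the list of rows, each a list of 7 numbers: the turn, a rotation vector about the tool's x, y, z scaled (see below), then the shift along the tool's x, y, z scaled (see below), then the opening, from 0 (shut) to 1 (fully open). A call has 1 to 8 rows; each row shifts and turns the commanded pose from where the row before left it, along the tool's axes as they then stand; what a row does not reach is not made up. The controller multiplies each number of a shift by 0.75 m and each number of a turn by 180 degrees. A row lasts 1/10 s, in which the tool goes at most 50 mm and 8.59 degrees, less where a joint would pass 70% of its speed; a pose out of reach is approached as far as the arm can. A call with a number of a shift or a turn outside -1 to 1 is refused whole. A call with a gripper value outside its range is refused whole. The fingers move at their own pace and stop on an object; "newtons" is the grip in N (left out, the last holds). Time passes only in rows, so rows that do not move let the fingers close. It gives the time, the measured TCP pose, the force and the opening at its end, in the units of the state.
- monitor.get_state(): the state, without advancing time (a new reading comes with each control period).
- optics.grab_frame(name): name is "scene" or "top" or "wrist"; returns (picture, depth): 420x560x3 uint8, blue, green, red; 420x560 float32, m along the optical axis (not along the pixel's ray), 0 where there is no reading.
- optics.get_calibration(name): a dict with "fx", "fy", "cx", "cy" (pixels), "dist" ([k1, k2, p1, p2, k3] as OpenCV has them; the pictures are not rectified), "eye" and "orientation" of the camera in the world; the wrist camera has in their place "T_tool_cam" (4x4, takes a point from camera to tool coordinates, whose origin is the TCP and whose axes are the flange's). Camera axes: x right, y up, looking along -z (the intrinsics and any distortion apply to the point x, -y, -z); pixel columns grow to the right and rows downward; lengths in m; the calibration is good to about 2 mm. A picture is of the moment at which its call begins: read the wrist's pose just before it. get_calibration takes no time and is no camera call.
- r.hand_in(): hands the job in, once; it reports no verdict.
The state is a dict: "clock": time; "joints": joint angles; "qvel": joint speeds; "joint_torque": joint torques, N m; "position": TCP position; "ee_rot": TCP orientation; "wrist_force": force on the tool from outside, world axes, zero at the start; "moment": the same for the moment, N m; "grip_width": finger opening in m.
Only numpy, scipy, OpenCV 4.12 (cv2) and the standard library are available. Lean on these libraries where they do the work, as an engineer would, in place of code of your own. Each camera call takes 0.05 s, during which the arm holds its last target. There are 200 camera calls.

## Task

Stand the four white bottles in the aluminium tray in order of height, one centred on each round black place: the tallest next to the upright end plate, and each one after it shorter, down to the shortest at the far end. Keep the bottles upright all the way, and leave the pen pot and the roll of tape where they are.

Things in the scene. Friction and masses are not known exactly. Their poses are not given: they have to be found in the camera images.
- bottle_large: Plain white round plastic bottle with a grey ribbed screw cap, the tallest and widest of the four: 58 mm in diameter, 116 mm high over the cap; its side is straight up to 81 mm, above that a shoulder and a narrower cap (44 mm across). Closed, rigid, under 0.3 kg; stands upright and loose on the bench. Origin: centre of its underside, z up along the bottle.
- bottle_medium: Plain white round plastic bottle with a grey ribbed screw cap, second tallest: 50 mm in diameter, 96 mm high over the cap; its side is straight up to 67 mm, above that a shoulder and a narrower cap (38 mm across). Closed, rigid, under 0.3 kg; stands upright and loose on the bench. Origin: centre of its underside, z up along the bottle.
- bottle_small: Plain white round plastic bottle with a grey ribbed screw cap, third tallest: 42 mm in diameter, 76 mm high over the cap; its side is straight up to 53 mm, above that a shoulder and a narrower cap (32 mm across). Closed, rigid, under 0.3 kg; stands upright and loose on the bench. Origin: centre of its underside, z up along the bottle.
- bottle_tiny: Plain white round plastic bottle with a grey ribbed screw cap, the shortest and thinnest: 34 mm in diameter, 56 mm high over the cap; its side is straight up to 39 mm, above that a shoulder and a narrower cap (26 mm across). Closed, rigid, under 0.3 kg; stands upright and loose on the bench. Origin: centre of its underside, z up along the bottle.
- tray: Shallow aluminium tray fixed to the bench, 324 mm long (its y), 96 mm wide (its x); its floor is 12 mm above the bench, with 3 mm lips along the long sides. Four equal flush round black places, 66 mm across, lie in a row: centres at x = 0, y = -120, -40, +40, +120 mm in its frame. Origin: under its middle, at bench level, z up.
- end_plate: Upright steel plate, 66 mm wide, 12 mm thick, top 75 mm above the bench, on a foot 96 x 16 x 15 mm; fixed against one short end of the tray, 170 mm from its middle (which end varies). The other end has only a low steel bar 15 mm high. Origin: centre of the foot at bench level.
- pen_pot: Dark round pen pot with pens in it, 78 x 88 mm, 147 mm high, loose on the bench: a bystander. Origin: centre of its underside.
- tape: Roll of brown packing tape lying flat, 93 mm across, 48 mm high, loose on the bench: a bystander. Origin: centre of its underside.
There are look-alikes about, which are no part of the job. What is shaped like the bottle_large but blue or yellow is not meant.

How it is judged:
By the outcome, as a careful person would: the job done as asked, in the order asked, and still so for the second after the job is handed in, with the robot touching nothing.
It also fails if it takes over 106 s, if anything falls off the work surface, if the arm or the gripper's body presses on something with over 40 N, if the wrist force passes 120 N, or if a joint passes its speed limit or range.

## Working session

There is one attempt and no reset: what is moved stays moved. The work goes in short steps, Python scripts to look and compute and a tool call to move; the robot and the scene stay as the last step left them, time stands still between calls to the robot, and variables do not carry over. Pictures are saved under pics/ and viewed, about 12 in all and at most 16, crops included, and the job is handed in when it is done.

Besides the shell and the picture viewer there is one more tool, called after "Emit:" as name([rows], argument=value, ...), one row to a line, values as JSON. jog_arm: Moves the arm, as the interface text tells. Its arguments: {"type":"object","properties":{"moves":{"type":"array"},"newtons":{"type":"number"}},"required":["moves"]}

```bash
mkdir -p pics; cat > h.py <<'E'
import numpy as np, cv2
from scipy.spatial.transform import Rotation as R
from bench import monitor, optics, r
def cam(name,st=None):
    c=optics.get_calibration(name)
    K=np.array([[c['fx'],0,c['cx']],[0,c['fy'],c['cy']],[0,0,1.]]); d=np.array(c['dist'],float)
    if name=='wrist':
        T=np.eye(4); T[:3,:3]=R.from_euler('xyz',st['ee_rot']).as_matrix(); T[:3,3]=st['position']
        T=T@np.array(c['T_tool_cam'])
    else:
        T=np.eye(4); o=np.array(c['orientation'],float)
        T[:3,:3]=o if o.shape==(3,3) else R.from_euler('xyz',o).as_matrix(); T[:3,3]=c['eye']
    return K,d,T
def cloud(name,depth,st=None):
    K,d,T=cam(name,st); h,w=depth.shape
    uv=np.stack(np.meshgrid(np.arange(w),np.arange(h)),-1).reshape(-1,1,2).astype(np.float64)
    n=cv2.undistortPoints(uv,K,d)[:,0]; z=depth.reshape(-1,1)
    P=np.hstack([n[:,:1]*z,-n[:,1:]*z,-z])@T[:3,:3].T+T[:3,3]
    P[z[:,0]==0]=np.nan
    return P.reshape(h,w,3)
def proj(name,X,st=None):
    K,d,T=cam(name,st); p=(np.atleast_2d(X)-T[:3,3])@T[:3,:3]
    p=p*[1,-1,-1]
    return cv2.projectPoints(p.reshape(-1,1,3),np.zeros(3),np.zeros(3),K,d)[0][:,0]
E
python3 - <<'E'
from h import *
for n in ['scene','top']:
    c=optics.get_calibration(n); print(n,c)
    im,d=optics.grab_frame(n); cv2.imwrite(f'pics/{n}0.png',im); np.save(f'{n}0.npy',d)
st=monitor.get_state(); print(st)
im,d=optics.grab_frame('wrist'); cv2.imwrite('pics/wrist0.png',im)
E
```

```text
scene {'fx': 433.47365330774187, 'fy': 433.47365330774187, 'cx': 285.45361133511705, 'cy': 205.3266410383547, 'dist': array([0.03496363, 0.        , 0.        , 0.        , 0.        ]), 'eye': array([-0.26549337, -0.51694909,  0.74894536]), 'orientation': array([ 0.95842774, -0.01456359, -1.04325477])}
top {'fx': 496.0912426730217, 'fy': 496.0912426730217, 'cx': 281.91317892233894, 'cy': 213.1590036722238, 'dist': array([-0.09538731,  0.        ,  0.        ,  0.        ,  0.        ]), 'eye': array([ 0.42363286, -0.04142773,  1.40527712]), 'orientation': array([ 0.12536014,  0.01643314, -1.58755763])}
{'clock': 0.1, 'joints': array([ 1.05252426e+00,  5.28366490e-01,  1.43376695e+00, -2.13313117e-05,
        1.18140192e+00, -1.78525813e-01]), 'qvel': array([ 0.00086892, -0.0019567 , -0.00270492, -0.00202592, -0.00126533,
       -0.00101516]), 'joint_torque': array([-5.59036598e-04, -4.40980983e+01, -1.77149570e+01,  6.34394609e-02,
        5.34141844e-02, -4.95754989e-05]), 'position': array([0.20811473, 0.58900645, 0.40387556]), 'ee_rot': array([-3.13967732e+00, -3.25579425e-04,  2.80185421e+00]), 'wrist_force': array([-0.00059726, -0.49794577,  0.18812203]), 'moment': array([ 0.01287602, -0.01271833,  0.00024184]), 'grip_width': 0.08695127773449268}
```

View pics/top0.png

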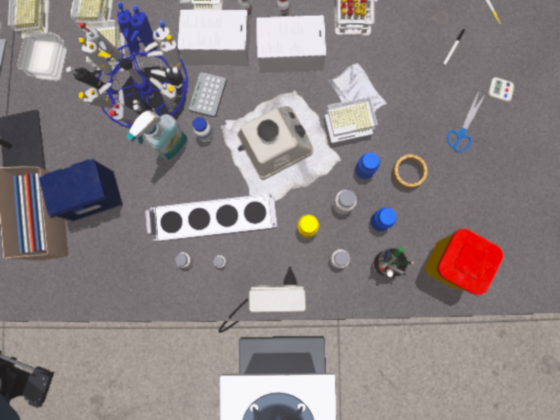

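View pics/scene0.png

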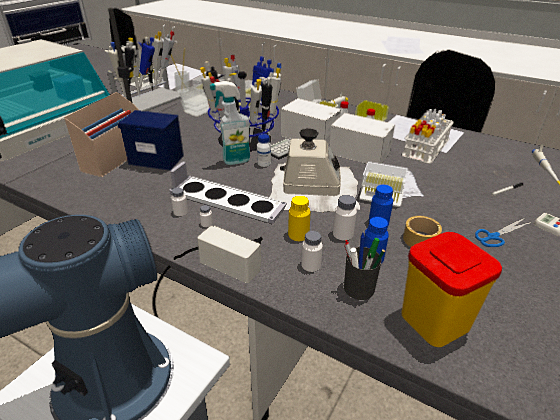

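The top view shows the end plate at the tray's left (+y) end, with black places near (171,222), (199,218), (227,215) and (255,212). White bottles: large (345,201), medium (341,259), small (183,260), tiny (220,262). Pot is at (393,264) and tape at (410,171). The scene view agrees.

```bash
python3 - <<'E'
from h import *
d=np.load('top0.npy'); P=cloud('top',d); im=cv2.imread('pics/top0.png')
# caps: points near highest
for n,(u,v) in dict(large=(345,201),medium=(341,259),small=(183,260),tiny=(220,262),b1=(369,165),b2=(385,219),yel=(308,226),pot=(393,264),tape=(410,171)).items():
    w=P[v-14:v+15,u-14:u+15].reshape(-1,3); w=w[~np.isnan(w[:,0])]; zt=np.percentile(w[:,2],97)
    s=w[abs(w[:,2]-zt)<0.008]; print(n,zt.round(3),((s.min(0)+s.max(0))/2).round(3),np.ptp(s,axis=0).round(3))
g=im.max(2); m=(g<45).astype(np.uint8); nn,l,s,c=cv2.connectedComponentsWithStats(m)
for i in range(1,nn):
    if 200<s[i,4]<700 and 140<c[i,0]<280 and 190<c[i,1]<240:
        q=P[l==i]; print('hole',c[i].round(1),s[i,4],np.nanmean(q,0).round(4))
q=P[185:245,140:285].reshape(-1,3); print('tray z',np.nanmax(q[:,2]))
q=P[100:185,235:320].reshape(-1,3); q=q[q[:,2]>.05]; print('appar',np.nanmin(q,0),np.nanmax(q,0))
q=P[285:312,250:305].reshape(-1,3); q=q[q[:,2]>.03]; print('box',np.nanmin(q,0),np.nanmax(q,0))
q=P[100:165,125:215].reshape(-1,3); q=q[q[:,2]>.05]; print('spray',np.nanmin(q,0),np.nanmax(q,0))
q=P[155:225,40:125].reshape(-1,3); q=q[q[:,2]>.05]; print('bluebox',np.nanmin(q,0),np.nanmax(q,0))
c=optics.get_calibration('wrist'); print(c)
E
```

```text
large 0.119 [ 0.624 -0.195  0.117] [0.043 0.043 0.011]
medium 0.098 [ 0.467 -0.176  0.096] [0.037 0.037 0.011]
small 0.078 [0.472 0.252 0.077] [0.032 0.033 0.013]
tiny 0.057 [0.465 0.153 0.056] [0.025 0.024 0.013]
b1 0.119 [ 0.722 -0.26   0.118] [0.044 0.043 0.014]
b2 0.119 [ 0.573 -0.3    0.117] [0.045 0.045 0.012]
yel 0.119 [ 0.557 -0.091  0.117] [0.043 0.042 0.011]
pot 0.134 [ 0.452 -0.303  0.134] [0.064 0.066 0.014]
tape 0.051 [ 0.708 -0.383  0.049] [0.081 0.082 0.012]
tray z 0.08330666121407093
appar [ 0.69709738 -0.10926167  0.05004652] [0.900172   0.09813906 0.19309118]
box [ 0.33124755 -0.07746563  0.04287506] [0.39979086 0.06626095 0.09042571]
spray [0.75001125 0.17460485 0.05010767] [0.92393433 0.4153631  0.2868752 ]
bluebox [0.56704015 0.43511762 0.05008732] [0.73657127 0.63949697 0.1621353 ]
{'fx': 317.5770648530059, 'fy': 317.5770648530059, 'cx': 282.4788880065989, 'cy': 208.99839169130536, 'dist': array([-0.04064007,  0.        ,  0.        ,  0.        ,  0.        ]), 'T_tool_cam': array([[ 2.88687950e-04,  9.53171100e-01,  3.02431432e-01,
         8.25432807e-02],
       [ 9.99998940e-01,  1.56362355e-04, -1.44736186e-03,
         1.37169601e-03],
       [-1.42687239e-03,  3.02431530e-01, -9.53170045e-01,
         2.08807746e-02],
       [ 0.00000000e+00,  0.00000000e+00,  0.00000000e+00,
         1.00000000e+00]])}
```

View pics/wrist0.png

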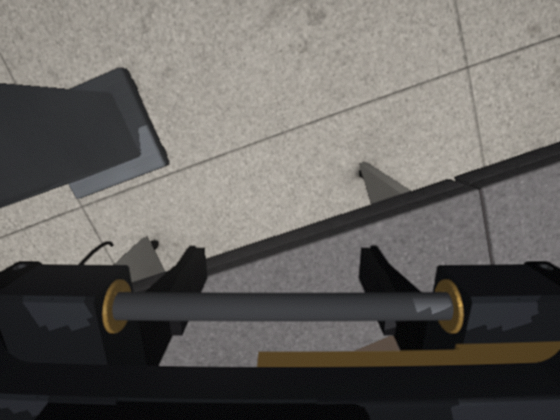

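The wrist view shows the edge of the bench, the floor, and the fingers at (190,290) and (370,290). The black places were not segmented, so I'll tune the threshold and refine the bottle poses from the scene camera.

```bash
python3 - <<'E'
from h import *
def ray(name,u,v,z):
    K,d,T=cam(name); n=cv2.undistortPoints(np.array([[[u,v]]],float),K,d)[0,0]
    w=T[:3,:3]@[n[0],-n[1],-1]; return T[:3,3]+w*(z-T[2,3])/w[2]
def rays(name,u,v):
    K,d,T=cam(name); n=cv2.undistortPoints(np.array([[[u,v]]],float),K,d)[0,0]
    w=T[:3,:3]@[n[0],-n[1],-1]; return T[:3,3],w/np.linalg.norm(w)
res={}
for name,box in [('top',(140,185,285,245)),('scene',(165,165,300,225))]:
    im=cv2.imread(f'pics/{name}0.png'); P=cloud(name,np.load(f'{name}0.npy')); g=im.max(2)
    x0,y0,x1,y1=box
    m=np.zeros_like(g); m[y0:y1,x0:x1]=(g[y0:y1,x0:x1]<60)
    nn,l,s,c=cv2.connectedComponentsWithStats(m,connectivity=4); o=[]
    for i in range(1,nn):
        if s[i,4]>80:
            ct=max(cv2.findContours((l==i).astype(np.uint8),cv2.RETR_EXTERNAL,cv2.CHAIN_APPROX_NONE)[0],key=len)
            e=cv2.fitEllipse(ct); print(name,s[i],np.round(e[0],1),np.round(e[1],1),'depth',np.nanmedian(P[l==i],0).round(3),'ray z.012',ray(name,*e[0],.012).round(4))
            if s[i,4]<900:o.append(e[0])
    res[name]=sorted(o)
if len(res['top'])==len(res['scene'])==4:
    for a,b in zip(res['top'],res['scene']):
        (p,u),(q,w)=rays('top',*a),rays('scene',*b)
        t=np.linalg.lstsq(np.c_[u,-w],q-p,rcond=None)[0]; print('tri',(p+u*t[0]).round(4),(q+w*t[1]).round(4))
P=cloud('scene',np.load('scene0.npy'))
for n,X in dict(large=(.624,-.195,.116),medium=(.467,-.176,.096),small=(.472,.252,.076),tiny=(.465,.153,.056)).items():
    u,v=proj('scene',X)[0].astype(int); q=P[v-20:v+30,u-18:u+19].reshape(-1,3)
    q=q[np.hypot(q[:,0]-X[0],q[:,1]-X[1])<.045]; zt=np.nanpercentile(q[:,2],98); s=q[abs(q[:,2]-zt)<.006]
    print(n,(u,v),'top z',zt.round(4),((s.min(0)+s.max(0))/2).round(4),np.ptp(s,axis=0).round(3))
E
```

```text
scene [183 182  21  10 165] [193.1 186.6] [ 9.1 20.1] depth [0.583 0.299 0.013] ray z.012 [0.5837 0.2997 0.012 ]
scene [205 188  21  11 179] [215.3 193. ] [10.  20.1] depth [0.589 0.219 0.013] ray z.012 [0.591  0.2188 0.012 ]
scene [228 194  21  12 194] [238.3 199.4] [10.7 20.5] depth [0.597 0.138 0.013] ray z.012 [0.5993 0.1387 0.012 ]
scene [251 201  22  12 201] [261.9 206.2] [10.9 20.9] depth [0.605 0.058 0.013] ray z.012 [0.6064 0.0591 0.012 ]
large (np.int64(347), np.int64(199)) top z 0.1183 [ 0.6248 -0.1939  0.1165] [0.047 0.044 0.008]
medium (np.int64(312), np.int64(235)) top z 0.098 [ 0.466  -0.1754  0.0961] [0.039 0.039 0.008]
small (np.int64(177), np.int64(190)) top z 0.0774 [0.47   0.2533 0.0764] [0.032 0.034 0.01 ]
tiny (np.int64(204), np.int64(208)) top z 0.0572 [0.4658 0.1537 0.055 ] [0.025 0.029 0.007]
```

```bash
cat > go.py <<'E'
# usage: go.py x y zgrasp yaw nrows  (row plan to a grasp-point pose, tool down)
import sys; from h import *
def plan(x,y,zg,yaw,n,st=None,off=(0,0)):
    st=st or monitor.get_state(); p=np.array(st['position']); M=R.from_euler('xyz',st['ee_rot'])
    g=p+M.apply([0,0,.164]); tgt=np.array([x,y,zg])
    Rt=R.from_euler('xyz',[np.pi,0,yaw])
    rv=(M.inv()*Rt).as_rotvec(); tp=tgt+[0,0,.164]
    print('grasp',g.round(4),'yaw',round(float(st['ee_rot'][2]),3),'t',round(st['clock'],2),'grip',round(st['grip_width'],4),'F',np.round(st['wrist_force'],1))
    nr=int(np.ceil(np.linalg.norm(rv)/.149)) if np.linalg.norm(rv)>.004 else 0
    n=max(n,int(np.ceil(np.linalg.norm(tp-p)/.0495)))
    w=(tp-p)/n; c=M
    for i in range(max(n,nr)):
        t=rv/nr if i<nr else np.zeros(3); s=c.inv().apply(w) if i<n else np.zeros(3)
        print((t/np.pi).round(4).tolist()+(s/.75).round(4).tolist())
        c=c*R.from_rotvec(t)
if __name__=='__main__': plan(*map(float,sys.argv[1:5]),int(sys.argv[5]))
E
python3 go.py .4655 .1535 .15 3.237 8
```

```text
grasp [0.208  0.5888 0.24  ] yaw 2.802 t 0.15 grip 0.0869 F [ 0.2 -1.  -0.7]
[-0.0002, -0.0001, -0.0462, -0.047, -0.0394, 0.011]
[-0.0002, -0.0001, -0.0462, -0.0408, -0.0457, 0.0109]
[-0.0002, -0.0001, -0.0462, -0.0338, -0.0512, 0.0109]
[0.0, 0.0, 0.0, -0.026, -0.0555, 0.0109]
[0.0, 0.0, 0.0, -0.026, -0.0555, 0.0109]
[0.0, 0.0, 0.0, -0.026, -0.0555, 0.0109]
[0.0, 0.0, 0.0, -0.026, -0.0555, 0.0109]
[0.0, 0.0, 0.0, -0.026, -0.0555, 0.0109]
[0.0, 0.0, 0.0, -0.026, -0.0555, 0.0109]
[0.0, 0.0, 0.0, -0.026, -0.0555, 0.0109]
[0.0, 0.0, 0.0, -0.026, -0.0555, 0.0109]
```

Emit:
jog_arm([
  [[0,0,-0.046,-0.047,-0.039,0.009,1],[0,0,-0.046,-0.041,-0.046,0.009,1],[0,0,-0.046,-0.034,-0.051,0.009,1],[0,0,0,-0.026,-0.056,0.009,1],[0,0,0,-0.026,-0.056,0.009,1],[0,0,0,-0.026,-0.056,0.009,1],[0,0,0,-0.026,-0.055,0.009,1],[0,0,0,-0.026,-0.055,0.009,1]],
], newtons=20)

```text
clock: 0.95
position: [0.3951, 0.2709, 0.3506]
ee_rot: [3.142, 0.0, -3.05]
wrist_force: [1.0, 0.9, -0.6]
grip_width: 0.0872
```

Emit:
jog_arm([
  [[0,0,0,-0.026,-0.055,0.009,1],[0,0,0,-0.026,-0.055,0.009,1],[0,0,0,-0.026,-0.055,0.009,1],[0,0,0,0,0,0,1],[0,0,0,0,0,0,1]],
])

```text
clock: 1.45
position: [0.4644, 0.1537, 0.3302]
ee_rot: [3.141, -0.001, -3.054]
wrist_force: [-0.1, 1.0, 0.2]
grip_width: 0.0876
```

```bash
cat > look.py <<'E'
# usage: look.py zexp x y capdiam [pic]: cap/top centre near (x,y) from wrist depth
import sys; from h import *
a=sys.argv; z,x,y,dia=map(float,a[1:5])
st=monitor.get_state(); im,d=optics.grab_frame('wrist'); P=cloud('wrist',d,st)
if len(a)>5: cv2.imwrite(a[5],im)
q=P.reshape(-1,3); q=q[np.hypot(q[:,0]-x,q[:,1]-y)<.035]; q=q[~np.isnan(q[:,0])]; 
s=q[(abs(q[:,2]-z)<.004)]
if len(s)>20:
    c=cv2.minEnclosingCircle(s[:,:2].astype(np.float32)*1000)
    print('top z',np.median(s[:,2]).round(4),'bbox c',((s.min(0)+s.max(0))/2).round(4),'circ',np.round(c[0],1),round(c[1]*2,1),len(s))
else: print('none',len(s),np.nanmax(q[:,2]) if len(q) else None)
E
python3 look.py .056 .4655 .1535 .026 pics/w1.png; python3 go.py .4655 .1535 .032 3.237 4
```

```text
top z 0.055 bbox c [0.4679 0.1548 0.0548] circ [467.9 155. ] 27.9 735
grasp [0.4634 0.1546 0.1664] yaw -3.051 t 1.5 grip 0.0871 F [-0.4  0.  -0.7]
[0.0001, -0.0005, -0.0017, -0.0007, -0.0004, 0.0448]
[0.0, 0.0, 0.0, -0.0006, -0.0004, 0.0448]
[0.0, 0.0, 0.0, -0.0006, -0.0004, 0.0448]
[0.0, 0.0, 0.0, -0.0006, -0.0004, 0.0448]
```

View pics/w1.png

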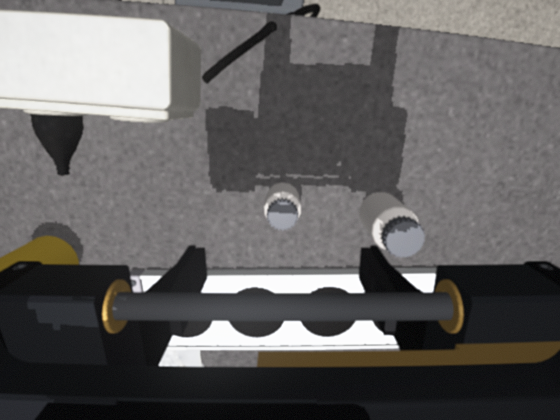

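The tiny bottle at (282,208) sits midway between the fingers (190 and 370). The small one is at (403,237). Going down to grip.

Emit:
jog_arm([
  [[0,0,0,-0.003,0,0.045,1],[0,0,0,0,0,0.045,1],[0,0,0,0,0,0.045,1],[0,0,0,0,0,0.03,1],[0,0,0,0,0,0.014,1],[0,0,0,0,0,0,1],[0,0,0,0,0,0,0.3],[0,0,0,0,0,0,0.2]],
])

```text
clock: 2.3
position: [0.4665, 0.1553, 0.1976]
ee_rot: [3.142, 0.002, -3.05]
wrist_force: [-0.1, -0.1, 0.5]
grip_width: 0.0777
```

Emit:
jog_arm([
  [[0,0,0,0,0,0,0.2],[0,0,0,0,0,0,0.2],[0,0,0,0,0,0,0.2],[0,0,0,0,0,0,0.2],[0,0,0,0,0,0,0.2],[0,0,0,0,0,0,0.2]],
])

```text
clock: 2.9
position: [0.4662, 0.1548, 0.1964]
ee_rot: [-3.142, -0.0, -3.051]
wrist_force: [0.6, -1.4, 1.7]
grip_width: 0.0331
```

```bash
python3 go.py .606 .059 .13 3.237 5
```

```text
grasp [0.4662 0.1548 0.0324] yaw -3.051 t 2.9 grip 0.0331 F [ 0.6 -1.4  1.7]
[-0.0, -0.0, -0.0014, -0.0348, -0.0288, -0.026]
[0.0, 0.0, 0.0, -0.0347, -0.029, -0.026]
[0.0, 0.0, 0.0, -0.0347, -0.029, -0.026]
[0.0, 0.0, 0.0, -0.0347, -0.029, -0.026]
[0.0, 0.0, 0.0, -0.0347, -0.029, -0.026]
```

Emit:
jog_arm([
  [[0,0,0,0,0,-0.043,0.2],[0,0,0,0,0,-0.043,0.2],[0,0,0,0,0,-0.031,0.2],[0,0,0,-0.043,-0.036,0,0.2],[0,0,0,-0.043,-0.036,0,0.2],[0,0,0,-0.043,-0.036,0,0.2],[0,0,0,-0.043,-0.036,0,0.2],[0,0,0,0,0,0,0.2]],
])

```text
clock: 3.7
position: [0.6093, 0.0555, 0.2846]
ee_rot: [-3.139, 0.008, -3.054]
wrist_force: [-0.3, 0.3, 0.1]
grip_width: 0.0333
```

```bash
cat > hole.py <<'E'
# black places from the wrist (and top) camera by ray onto z=.012
import sys; from h import *
def holes(name,st=None,pic=None):
    im,d=optics.grab_frame(name); P=cloud(name,d,st); g=im.max(2)
    if pic: cv2.imwrite(pic,im)
    q=P.reshape(-1,3); inb=(abs(P[...,2]-.012)<.012)&(P[...,0]>.5)&(P[...,0]<.68)&(P[...,1]>0)&(P[...,1]<.36)
    m=((g<60)&inb).astype(np.uint8); nn,l,s,c=cv2.connectedComponentsWithStats(m,connectivity=4)
    for i in range(1,nn):
        if s[i,4]>150:
            q=P[l==i]; b=q[:,:2]; e=cv2.minEnclosingCircle((b*1000).astype(np.float32))
            print(name,s[i].tolist(),'z',np.median(q[:,2]).round(4),'circ',np.round(e[0],1),round(2*e[1],1),'mean',(b.mean(0)*1000).round(1))
st=monitor.get_state(); print(st['position'],st['ee_rot'][2],st['grip_width'])
holes('wrist',st,sys.argv[1] if len(sys.argv)>1 else None); holes('top'); holes('scene')
E
python3 hole.py pics/w2.png;python3 go.py .606 .059 .05 3.237 2
```

```text
[0.60931157 0.05553903 0.28460026] -3.0540396763530158 0.03330667031225775
wrist [343, 166, 76, 74, 4393] z 0.012 circ [597.9 136.9] 64.5 mean [597.1 136.7]
wrist [246, 167, 78, 69, 4120] z 0.0119 circ [605.8  57.4] 64.3 mean [602.7  57.2]
wrist [438, 167, 75, 72, 4158] z 0.012 circ [590.2 216.6] 65.3 mean [589.7 216.2]
wrist [529, 170, 31, 68, 1571] z 0.0121 circ [584.6 290.5] 62.4 mean [587.8 280.6]
scene [183, 182, 21, 10, 162] z 0.0132 circ [583.4 300.6] 65.4 mean [582.1 298.6]
scene [205, 188, 21, 11, 177] z 0.0133 circ [589.9 217.1] 64.3 mean [589.7 217.9]
scene [228, 194, 21, 12, 202] z 0.0134 circ [597.2 139.5] 68.0 mean [596.6 137.5]
scene [251, 201, 22, 12, 213] z 0.0132 circ [601.8  58.7] 69.0 mean [604.1  57.8]
grasp [0.6032 0.0591 0.1194] yaw -3.051 t 3.85 grip 0.0332 F [ 0.2  0.8 -0.9]
[0.0002, -0.0009, -0.0016, -0.0017, -0.0002, 0.0462]
[0.0, 0.0, 0.0, -0.0016, -0.0002, 0.0462]
```

View pics/w2.png

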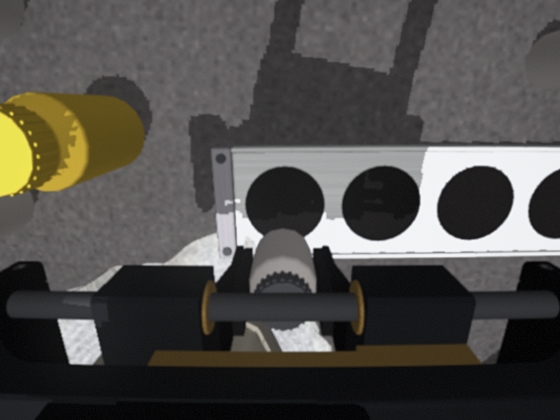

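The wrist view shows the tiny bottle held upright (285,290) and its place at (285,203). Tray places from wrist and scene agree within about 1.5 mm. Lowering.

Emit:
jog_arm([
  [[0,0,0,-0.0035,-0.0015,0.04,0.2],[0,0,0,0,0,0.035,0.2],[0,0,0,0,0,0.015,0.2],[0,0,0,0,0,0.008,0.2],[0,0,0,0,0,0,0.2],[0,0,0,0,0,0,0.2]],
])

```text
clock: 4.45
position: [0.6075, 0.0585, 0.2115]
ee_rot: [-3.141, 0.001, -3.05]
wrist_force: [0.3, -0.2, -0.7]
grip_width: 0.0331
```

```bash
python3 go.py .606 .058 .045 3.237 2
```

```text
grasp [0.6077 0.0585 0.0475] yaw -3.05 t 4.45 grip 0.0331 F [ 0.3 -0.2 -0.7]
[-0.0001, 0.0004, -0.0012, 0.001, -0.0002, 0.0017]
[0.0, 0.0, 0.0, 0.001, -0.0002, 0.0017]
```

Emit:
jog_arm([
  [[0,0,0,0.0015,-0.0005,0.0035,0.2],[0,0,0,0,0,0,0.2],[0,0,0,0,0,0,0.2],[0,0,0,0,0,0,0.6],[0,0,0,0,0,0,0.6],[0,0,0,0,0,0,0.6],[0,0,0,0,0,0,0.6],[0,0,0,0,0,-0.02,0.6]],
])

```text
clock: 5.25
position: [0.6053, 0.0577, 0.2217]
ee_rot: [3.141, -0.004, -3.051]
wrist_force: [-0.5, -0.4, -0.0]
grip_width: 0.0514
```

Emit:
jog_arm([
  [[0,0,0,0,0,-0.06,0.8],[0,0,0,0,0,-0.06,1],[0,0,0,0,0,-0.02,1],[0,0,0,0,0,0,1]],
])

```text
clock: 5.65
position: [0.6071, 0.0577, 0.3324]
ee_rot: [-3.14, 0.008, -3.05]
wrist_force: [-0.2, -0.2, 0.6]
grip_width: 0.0768
```

```bash
python3 look.py .068 .606 .058 .026; python3 go.py .471 .2525 .16 3.237 4
```

```text
top z 0.067 bbox c [0.608  0.0591 0.0667] circ [608.2  58.8] 27.8 794
grasp [0.6069 0.0577 0.1661] yaw -3.05 t 5.7 grip 0.0799 F [-0.8 -0.4  0.4]
[-0.0002, 0.0012, -0.0013, 0.0312, 0.055, 0.0015]
[0.0, 0.0, 0.0, 0.031, 0.0551, 0.0016]
[0.0, 0.0, 0.0, 0.031, 0.0551, 0.0016]
[0.0, 0.0, 0.0, 0.031, 0.0551, 0.0016]
[0.0, 0.0, 0.0, 0.031, 0.0551, 0.0016]
```

The tiny bottle stands with its top at 0.067, centred to about 2 mm. Next is the small one.

Emit:
jog_arm([
  [[0,0,0,0.031,0.055,0,1],[0,0,0,0.031,0.055,0,1],[0,0,0,0.031,0.055,0,1],[0,0,0,0.031,0.055,0,1],[0,0,0,0.031,0.055,0,1],[0,0,0,0,0,0,1],[0,0,0,0,0,0,1]],
])

```text
clock: 6.4
position: [0.4704, 0.2533, 0.3268]
ee_rot: [-3.141, -0.003, -3.047]
wrist_force: [-0.2, -0.6, 0.2]
grip_width: 0.0868
```

```bash
python3 look.py .076 .471 .2525 .032; python3 go.py .471 .2525 .038 3.237 4
```

```text
top z 0.0751 bbox c [0.4728 0.2544 0.0747] circ [472.7 254.7] 33.8 1279
grasp [0.4712 0.2523 0.163 ] yaw -3.049 t 6.45 grip 0.087 F [-0.2 -0.2 -0.4]
[0.0, 0.0, 0.0, 0.0001, 0.0001, 0.0417]
[0.0, 0.0, 0.0, 0.0001, 0.0001, 0.0417]
[0.0, 0.0, 0.0, 0.0001, 0.0001, 0.0417]
[0.0, 0.0, 0.0, 0.0001, 0.0001, 0.0417]
```

Emit:
jog_arm([
  [[0,0,0,0,-0.001,0.045,1],[0,0,0,0,0,0.045,1],[0,0,0,0,0,0.045,1],[0,0,0,0,0,0.02,1],[0,0,0,0,0,0.012,1],[0,0,0,0,0,0,1],[0,0,0,0,0,0,0.3],[0,0,0,0,0,0,0.3]],
])

```text
clock: 7.25
position: [0.4724, 0.2516, 0.2037]
ee_rot: [3.141, 0.002, -3.051]
wrist_force: [-0.1, 0.6, 0.6]
grip_width: 0.0776
```

Emit:
jog_arm([
  [[0,0,0,0,0,0,0.3],[0,0,0,0,0,0,0.3],[0,0,0,0,0,0,0.3],[0,0,0,0,0,0,0.3],[0,0,0,0,0,0,0.3]],
])

```text
clock: 7.75
position: [0.4717, 0.2519, 0.2029]
ee_rot: [3.141, 0.0, -3.05]
wrist_force: [-0.2, 0.2, 1.8]
grip_width: 0.0415
```

```bash
python3 go.py .5985 .1377 .14 3.237 4
```

```text
grasp [0.4717 0.2519 0.0389] yaw -3.05 t 7.75 grip 0.0415 F [-0.2  0.2  1.8]
[0.0001, 0.0001, -0.0013, -0.0309, -0.0334, -0.027]
[0.0, 0.0, 0.0, -0.0308, -0.0335, -0.027]
[0.0, 0.0, 0.0, -0.0308, -0.0335, -0.027]
[0.0, 0.0, 0.0, -0.0308, -0.0335, -0.027]
[0.0, 0.0, 0.0, -0.0308, -0.0335, -0.027]
```

Emit:
jog_arm([
  [[0,0,0,0,0,-0.045,0.3],[0,0,0,0,0,-0.045,0.3],[0,0,0,0,0,-0.04,0.3],[0,0,0,-0.0385,-0.042,0,0.3],[0,0,0,-0.0385,-0.042,0,0.3],[0,0,0,-0.0385,-0.042,0,0.3],[0,0,0,-0.0385,-0.042,0,0.3],[0,0,0,0,0,0,0.3]],
])

```text
clock: 8.55
position: [0.6025, 0.1329, 0.3005]
ee_rot: [-3.14, 0.007, -3.055]
wrist_force: [0.6, 1.1, -0.0]
grip_width: 0.041
```

```bash
python3 go.py .5985 .1377 .052 3.237 2
```

```text
grasp [0.6036 0.1327 0.1365] yaw -3.055 t 8.55 grip 0.041 F [ 0.6  1.1 -0. ]
[-0.0006, 0.0021, -0.0028, 0.0028, 0.0035, 0.0563]
[0.0, 0.0, 0.0, 0.0024, 0.0034, 0.0563]
```

Emit:
jog_arm([
  [[0,0,0,0,0,0,0.3],[0,0,0,0,0,0.045,0.3],[0,0,0,0,0,0.035,0.3],[0,0,0,0,0,0.015,0.3],[0,0,0,0,0,0,0.3],[0,0,0,0,0,0,0.3]],
])

```text
clock: 9.15
position: [0.598, 0.1375, 0.2295]
ee_rot: [3.142, 0.0, -3.049]
wrist_force: [0.4, -0.3, -0.6]
grip_width: 0.0414
```

```bash
python3 go.py .5985 .1377 .0515 3.237 2
```

```text
grasp [0.5981 0.1375 0.0655] yaw -3.049 t 9.15 grip 0.0414 F [ 0.4 -0.3 -0.6]
[0.0, 0.0, 0.0, -0.0003, 0.0001, 0.0093]
[0.0, 0.0, 0.0, -0.0003, 0.0001, 0.0093]
```

Emit:
jog_arm([
  [[0,0,0,0,0,0.012,0.3],[0,0,0,0,0,0.007,0.3],[0,0,0,0,0,0,0.3],[0,0,0,0,0,0,0.3],[0,0,0,0,0,0,0.65],[0,0,0,0,0,0,0.65],[0,0,0,0,0,0,0.65],[0,0,0,0,0,0,0.65]],
])

```text
clock: 9.95
position: [0.5982, 0.1368, 0.2149]
ee_rot: [-3.142, 0.0, -3.05]
wrist_force: [0.4, 0.5, 0.9]
grip_width: 0.0557
```

Emit:
jog_arm([
  [[0,0,0,0,0,-0.03,0.65],[0,0,0,0,0,-0.06,0.65],[0,0,0,0,0,-0.06,1],[0,0,0,0,0,-0.02,1],[0,0,0,0,0,0,1]],
])

```text
clock: 10.45
position: [0.5991, 0.1369, 0.3457]
ee_rot: [-3.141, 0.007, -3.05]
wrist_force: [-0.1, -0.6, -0.0]
grip_width: 0.0728
```

```bash
python3 look.py .088 .5985 .1377 .032; python3 go.py .4665 -.1755 .20 1.45 8
```

```text
top z 0.0871 bbox c [0.5996 0.1381 0.0866] circ [599.5 138. ] 33.8 1236
grasp [0.5987 0.1369 0.1794] yaw -3.05 t 10.5 grip 0.077 F [-0.1 -0.8  0.8]
[0.0001, 0.0001, 0.0473, 0.0266, -0.0498, -0.0035]
[0.0001, 0.0001, 0.0473, 0.0189, -0.0532, -0.0035]
[0.0001, 0.0001, 0.0473, 0.0108, -0.0554, -0.0035]
[0.0001, 0.0001, 0.0473, 0.0025, -0.0564, -0.0035]
[0.0001, 0.0001, 0.0473, -0.0059, -0.0562, -0.0034]
[0.0001, 0.0001, 0.0473, -0.0141, -0.0547, -0.0034]
[0.0001, 0.0001, 0.0473, -0.0221, -0.052, -0.0034]
[0.0001, 0.0001, 0.0473, -0.0295, -0.0482, -0.0034]
[0.0001, 0.0001, 0.0473, 0.0, 0.0, 0.0]
[0.0001, 0.0001, 0.0473, 0.0, 0.0, 0.0]
[0.0001, 0.0001, 0.0473, 0.0, 0.0, 0.0]
[0.0001, 0.0001, 0.0473, 0.0, 0.0, 0.0]
```

Emit:
jog_arm([
  [[0,0,0.047,0.0266,-0.05,-0.0035,1],[0,0,0.047,0.019,-0.053,-0.0035,1],[0,0,0.047,0.011,-0.0555,-0.0035,1],[0,0,0.047,0.0025,-0.0565,-0.0035,1],[0,0,0.047,-0.006,-0.056,-0.0035,1],[0,0,0.047,-0.014,-0.0545,-0.0035,1],[0,0,0.047,-0.022,-0.052,-0.0035,1],[0,0,0.047,-0.0295,-0.048,-0.0035,1]],
])

```text
clock: 11.3
position: [0.4661, -0.1766, 0.3614]
ee_rot: [-3.139, -0.004, 2.045]
wrist_force: [0.4, -1.3, 1.5]
grip_width: 0.0868
```

Emit:
jog_arm([
  [[0,0,0.047,0,0,0,1],[0,0,0.047,0,0,0,1],[0,0,0.047,0,0,0,1],[0,0,0.047,0,0,0,1],[0,0,0,0,0,0,1],[0,0,0,0,0,0,1]],
])

```text
clock: 11.9
position: [0.4672, -0.1754, 0.3619]
ee_rot: [-3.139, -0.001, 1.464]
wrist_force: [0.1, -0.6, -0.0]
grip_width: 0.0869
```

```bash
python3 look.py .096 .4665 -.1755 .038 pics/w3.png; python3 go.py .4665 -.1755 .055 1.45 4
```

```text
top z 0.0949 bbox c [ 0.4696 -0.1748  0.0945] circ [ 469.7 -175.4] 39.5 1578
grasp [ 0.4669 -0.1752  0.1982] yaw 1.464 t 11.95 grip 0.0872 F [ 0.4  0.  -0.3]
[-0.0007, -0.0003, 0.0043, -0.0001, -0.0001, 0.0477]
[0.0, 0.0, 0.0, -0.0001, -0.0003, 0.0477]
[0.0, 0.0, 0.0, -0.0001, -0.0003, 0.0477]
[0.0, 0.0, 0.0, -0.0001, -0.0003, 0.0477]
```

View pics/w3.png

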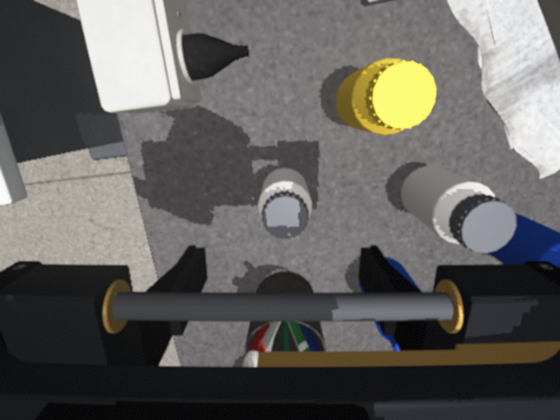

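The medium bottle is at (284,208), between the fingers. The pot is well behind at (285,330) and yellow is clear at (385,95). Going down.

Emit:
jog_arm([
  [[0,0,0,0,0,0.05,1],[0,0,0,0,0,0.05,1],[0,0,0,0,0,0.05,1],[0,0,0,0,0,0.029,1],[0,0,0,0,0,0.012,1],[0,0,0,0,0,0,1],[0,0,0,0,0,0,0.4],[0,0,0,0,0,0,0.4]],
])

```text
clock: 12.75
position: [0.468, -0.1758, 0.2212]
ee_rot: [3.139, 0.001, 1.461]
wrist_force: [0.4, -0.5, -0.0]
grip_width: 0.0779
```

Emit:
jog_arm([
  [[0,0,0,0,0,0,0.4],[0,0,0,0,0,0,0.4],[0,0,0,0,0,0,0.4],[0,0,0,0,0,0,0.4],[0,0,0,0,0,0,0.4]],
])

```text
clock: 13.25
position: [0.4677, -0.1757, 0.2204]
ee_rot: [3.141, 0.0, 1.461]
wrist_force: [-0.4, -0.0, 3.7]
grip_width: 0.0493
```

```bash
python3 go.py .4665 -.1755 .21 1.464 4;  echo; python3 go.py .5905 .2175 .055 1.667 8
```

```text
grasp [ 0.4678 -0.1757  0.0564] yaw 1.461 t 13.25 grip 0.0493 F [-0.4 -0.   3.7]
[0.0, 0.0, 0.0, -0.0, -0.0004, -0.0512]
[0.0, 0.0, 0.0, -0.0, -0.0004, -0.0512]
[0.0, 0.0, 0.0, -0.0, -0.0004, -0.0512]
[0.0, 0.0, 0.0, -0.0, -0.0004, -0.0512]

grasp [ 0.4678 -0.1757  0.0564] yaw 1.461 t 13.25 grip 0.0493 F [-0.4 -0.   3.7]
[0.0001, 0.0001, -0.0328, 0.0599, 0.0117, 0.0002]
[0.0001, 0.0001, -0.0328, 0.0584, 0.0178, 0.0002]
[0.0, 0.0, 0.0, 0.0562, 0.0237, 0.0002]
[0.0, 0.0, 0.0, 0.0562, 0.0237, 0.0002]
[0.0, 0.0, 0.0, 0.0562, 0.0237, 0.0002]
[0.0, 0.0, 0.0, 0.0562, 0.0237, 0.0002]
[0.0, 0.0, 0.0, 0.0562, 0.0237, 0.0002]
[0.0, 0.0, 0.0, 0.0562, 0.0237, 0.0002]
[0.0, 0.0, 0.0, 0.0562, 0.0237, 0.0002]
```

Emit:
jog_arm([
  [[0,0,0,0,0,-0.04,0.4],[0,0,0,0,0,-0.05,0.4],[0,0,0,0,0,-0.05,0.4],[0,0,0,0,0,-0.05,0.4],[0,0,-0.033,0.06,0.0117,0,0.4],[0,0,-0.033,0.0585,0.018,0,0.4],[0,0,0,0.056,0.0237,0,0.4],[0,0,0,0.056,0.0237,0,0.4]],
])

```text
clock: 14.05
position: [0.5221, 0.0006, 0.3622]
ee_rot: [-3.141, -0.0, 1.668]
wrist_force: [0.1, -0.4, -0.8]
grip_width: 0.0497
```

Emit:
jog_arm([
  [[0,0,0,0.056,0.0237,0,0.4],[0,0,0,0.056,0.0237,0,0.4],[0,0,0,0.056,0.0237,0,0.4],[0,0,0,0.056,0.0237,0,0.4],[0,0,0,0.056,0.0237,0,0.4],[0,0,0,0,0,0,0.4],[0,0,0,0,0,0,0.4]],
])

```text
clock: 14.75
position: [0.5896, 0.2178, 0.3614]
ee_rot: [-3.139, 0.001, 1.671]
wrist_force: [-1.0, 0.4, -1.9]
grip_width: 0.0494
```

```bash
python3 go.py .5905 .2175 .0684 1.667 4
```

```text
grasp [0.5892 0.2176 0.1974] yaw 1.671 t 14.75 grip 0.0494 F [-1.   0.4 -1.9]
[-0.0007, 0.0002, 0.0013, -0.0001, 0.0004, 0.043]
[0.0, 0.0, 0.0, -0.0001, 0.0003, 0.043]
[0.0, 0.0, 0.0, -0.0001, 0.0003, 0.043]
[0.0, 0.0, 0.0, -0.0001, 0.0003, 0.043]
```

Emit:
jog_arm([
  [[0,0,0,0,0.0015,0.045,0.4],[0,0,0,0,0,0.045,0.4],[0,0,0,0,0,0.04,0.4],[0,0,0,0,0,0.025,0.4],[0,0,0,0,0,0,0.4],[0,0,0,0,0,0,0.4]],
])

```text
clock: 15.35
position: [0.5913, 0.2156, 0.2462]
ee_rot: [-3.14, 0.0, 1.667]
wrist_force: [-0.3, 0.3, -0.5]
grip_width: 0.0491
```

```bash
python3 go.py .5905 .2175 .0690 1.667 2
```

```text
grasp [0.5911 0.2155 0.0822] yaw 1.667 t 15.35 grip 0.0491 F [-0.3  0.3 -0.5]
[0.0, 0.0, 0.0, 0.0013, -0.0004, 0.0088]
[0.0, 0.0, 0.0, 0.0013, -0.0004, 0.0088]
```

Emit:
jog_arm([
  [[0,0,0,0.0015,0,0.011,0.4],[0,0,0,0,0,0.007,0.4],[0,0,0,0,0,0,0.4],[0,0,0,0,0,0,0.4],[0,0,0,0,0,0,0.8],[0,0,0,0,0,0,0.8],[0,0,0,0,0,0,0.8],[0,0,0,0,0,0,0.8]],
])

```text
clock: 16.15
position: [0.5913, 0.218, 0.233]
ee_rot: [3.141, -0.0, 1.668]
wrist_force: [-0.0, 0.1, 0.4]
grip_width: 0.0676
```

Emit:
jog_arm([
  [[0,0,0,0,0,-0.03,0.8],[0,0,0,0,0,-0.06,0.9],[0,0,0,0,0,-0.06,1],[0,0,0,0,0,-0.04,1],[0,0,0,0,0,0,1]],
])

```text
clock: 16.65
position: [0.5926, 0.2183, 0.381]
ee_rot: [3.13, -0.001, 1.668]
wrist_force: [1.0, 0.7, 0.9]
grip_width: 0.086
```

```bash
python3 look.py .108 .5905 .2175 .038; python3 go.py .6245 -.1945 .22 1.667 8
```

```text
top z 0.1069 bbox c [0.5928 0.2184 0.1067] circ [593.  218.5] 39.4 1485
grasp [0.5927 0.2182 0.2141] yaw 1.668 t 16.7 grip 0.0862 F [-0.  -0.4 -0.3]
[0.002, -0.0001, 0.0004, -0.0613, -0.0011, -0.0009]
[0.0, 0.0, 0.0, -0.0613, -0.001, -0.0009]
[0.0, 0.0, 0.0, -0.0613, -0.001, -0.0009]
[0.0, 0.0, 0.0, -0.0613, -0.001, -0.0009]
[0.0, 0.0, 0.0, -0.0613, -0.001, -0.0009]
[0.0, 0.0, 0.0, -0.0613, -0.001, -0.0009]
[0.0, 0.0, 0.0, -0.0613, -0.001, -0.0009]
[0.0, 0.0, 0.0, -0.0613, -0.001, -0.0009]
[0.0, 0.0, 0.0, -0.0613, -0.001, -0.0009]
```

Emit:
jog_arm([
  [[0,0,0,-0.061,-0.001,-0.01,1],[0,0,0,-0.061,-0.001,0,1],[0,0,0,-0.061,-0.001,0,1],[0,0,0,-0.061,-0.001,0,1],[0,0,0,-0.061,-0.001,0,1],[0,0,0,-0.061,-0.001,0,1],[0,0,0,-0.061,-0.001,0,1],[0,0,0,-0.061,-0.001,0,1]],
])

```text
clock: 17.5
position: [0.6202, -0.1486, 0.3805]
ee_rot: [-3.138, -0.002, 1.668]
wrist_force: [0.8, 0.9, 0.1]
grip_width: 0.087
```

Emit:
jog_arm([
  [[0,0,0,-0.062,-0.001,0,1],[0,0,0,0,0,0,1],[0,0,0,0,0,0,1]],
])

```text
clock: 17.8
position: [0.624, -0.1945, 0.3804]
ee_rot: [-3.138, -0.003, 1.665]
wrist_force: [-0.5, -0.1, -0.3]
grip_width: 0.087
```

```bash
python3 look.py .116 .6245 -.1945 .044 pics/w4.png; python3 go.py .6245 -.1945 .074 1.667 4
```

```text
top z 0.1149 bbox c [ 0.6262 -0.1938  0.1149] circ [ 626.2 -193.8] 45.0 2086
grasp [ 0.6234 -0.1927  0.2167] yaw 1.667 t 17.85 grip 0.087 F [-0.5  0.9  0.3]
[-0.0011, -0.0009, 0.0001, -0.0006, 0.0003, 0.0476]
[0.0, 0.0, 0.0, -0.0005, 0.0001, 0.0476]
[0.0, 0.0, 0.0, -0.0005, 0.0001, 0.0476]
[0.0, 0.0, 0.0, -0.0005, 0.0001, 0.0476]
```

View pics/w4.png

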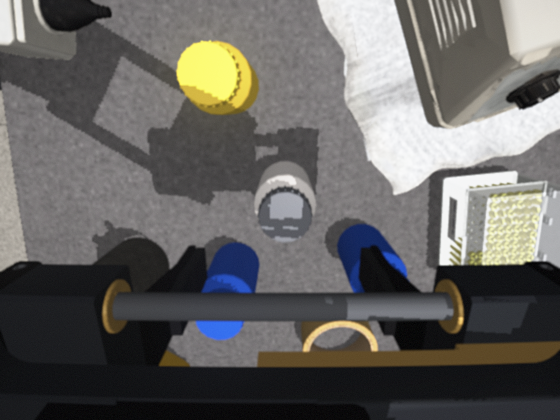

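The large bottle is at (285,210), centred between the fingers. The blue ones at (230,280) and (370,260) and the tape (340,335) are outside the fingers' path.

Emit:
jog_arm([
  [[0,0,0,-0.001,0.001,0.045,1],[0,0,0,0,0,0.045,1],[0,0,0,0,0,0.045,1],[0,0,0,0,0,0.035,1],[0,0,0,0,0,0.019,1],[0,0,0,0,0,0,1],[0,0,0,0,0,0,0.5],[0,0,0,0,0,0,0.5]],
])

```text
clock: 18.65
position: [0.6262, -0.1938, 0.2427]
ee_rot: [3.139, 0.002, 1.669]
wrist_force: [0.3, 0.0, 1.4]
grip_width: 0.0776
```

Emit:
jog_arm([
  [[0,0,0,0,0,0,0.5],[0,0,0,0,0,0,0.5],[0,0,0,0,0,0,0.5],[0,0,0,0,0,0,0.5],[0,0,0,0,0,0,0.5]],
])

```text
clock: 19.15
position: [0.6255, -0.1942, 0.2419]
ee_rot: [3.141, 0.001, 1.668]
wrist_force: [-1.6, -0.5, 5.7]
grip_width: 0.0573
```

```bash
python3 go.py .583 .298 .076 1.667 11
```

```text
grasp [ 0.6256 -0.1943  0.0779] yaw 1.668 t 19.15 grip 0.0573 F [-1.6 -0.5  5.7]
[0.0, 0.0, 0.0, 0.0599, 0.0007, 0.0002]
[0.0, 0.0, 0.0, 0.0599, 0.0007, 0.0002]
[0.0, 0.0, 0.0, 0.0599, 0.0007, 0.0002]
[0.0, 0.0, 0.0, 0.0599, 0.0007, 0.0002]
[0.0, 0.0, 0.0, 0.0599, 0.0007, 0.0002]
[0.0, 0.0, 0.0, 0.0599, 0.0007, 0.0002]
[0.0, 0.0, 0.0, 0.0599, 0.0007, 0.0002]
[0.0, 0.0, 0.0, 0.0599, 0.0007, 0.0002]
[0.0, 0.0, 0.0, 0.0599, 0.0007, 0.0002]
[0.0, 0.0, 0.0, 0.0599, 0.0007, 0.0002]
[0.0, 0.0, 0.0, 0.0599, 0.0007, 0.0002]
```

Emit:
jog_arm([
  [[0,0,0,0,0,-0.03,0.5],[0,0,0,0,0,-0.05,0.5],[0,0,0,0,0,-0.05,0.5],[0,0,0,0,0,-0.05,0.5],[0,0,0,0,0,-0.04,0.5],[0,0,0,0.05,0.0005,0,0.5],[0,0,0,0.06,0.0007,0,0.5],[0,0,0,0.06,0.0007,0,0.5]],
], newtons=30)

```text
clock: 19.95
position: [0.6139, -0.0661, 0.4055]
ee_rot: [-3.141, -0.001, 1.666]
wrist_force: [0.3, -0.0, -1.6]
grip_width: 0.057
```

Emit:
jog_arm([
  [[0,0,0,0.06,0.0007,0,0.5],[0,0,0,0.06,0.0007,0,0.5],[0,0,0,0.06,0.0007,0,0.5],[0,0,0,0.06,0.0007,0,0.5],[0,0,0,0.06,0.0007,0,0.5],[0,0,0,0.06,0.0007,0,0.5],[0,0,0,0.06,0.0007,0,0.5],[0,0,0,0.06,0.0007,0,0.5]],
])

```text
clock: 20.75
position: [0.583, 0.2935, 0.4051]
ee_rot: [-3.14, 0.0, 1.668]
wrist_force: [1.6, -0.0, -2.3]
grip_width: 0.0572
```

Emit:
jog_arm([
  [[0,0,0,0.009,0,0,0.5],[0,0,0,0,0,0,0.5],[0,0,0,0,0,0,0.5]],
])

```text
clock: 21.05
position: [0.5829, 0.2977, 0.4052]
ee_rot: [-3.14, 0.001, 1.668]
wrist_force: [-0.9, -0.8, -1.6]
grip_width: 0.0571
```

```bash
python3 go.py .583 .298 .091 1.667 4; python3 hole.py pics/w5.png
```

```text
grasp [0.5827 0.2975 0.2412] yaw 1.668 t 21.05 grip 0.0571 F [-0.9 -0.8 -1.6]
[0.0, 0.0, 0.0, 0.0001, 0.0001, 0.0501]
[0.0, 0.0, 0.0, 0.0001, 0.0001, 0.0501]
[0.0, 0.0, 0.0, 0.0001, 0.0001, 0.0501]
[0.0, 0.0, 0.0, 0.0001, 0.0001, 0.0501]
[0.58289732 0.29774859 0.40524775] 1.6681422098600662 0.05709791216807882
wrist [256, 158, 52, 37, 1423] z 0.0119 circ [583.  296.6] 62.5 mean [581.8 305.2]
top [163, 212, 14, 20, 171] z 0.0129 circ [581.3 294.5] 56.6 mean [576.6 297.2]
scene [183, 182, 21, 11, 170] z 0.0134 circ [581.4 300.4] 66.1 mean [581.9 298.1]
```

View pics/w5.png

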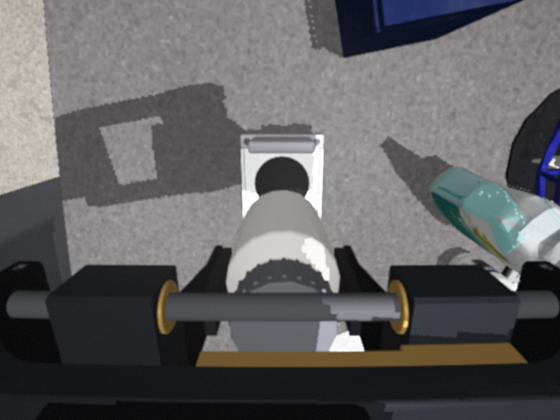

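The large bottle hangs upright, lined up with the first place at (282,177). End plate at (282,145); spray bottle at (500,215) is clear. Lowering.

Emit:
jog_arm([
  [[0,0,0,0,0,0.05,0.5],[0,0,0,0,0,0.05,0.5],[0,0,0,0,0,0.045,0.5],[0,0,0,0,0,0.035,0.5],[0,0,0,0,0,0,0.5],[0,0,0,0,0,0,0.5]],
])

```text
clock: 21.8
position: [0.5836, 0.2976, 0.2712]
ee_rot: [-3.141, 0.0, 1.667]
wrist_force: [-0.4, 0.1, -1.6]
grip_width: 0.0572
```

```bash
python3 go.py .583 .298 .0905 1.667 2
```

```text
grasp [0.5836 0.2976 0.1072] yaw 1.667 t 21.8 grip 0.0572 F [-0.4  0.1 -1.6]
[0.0, 0.0, 0.0, 0.0003, -0.0004, 0.0111]
[0.0, 0.0, 0.0, 0.0003, -0.0004, 0.0111]
```

Emit:
jog_arm([
  [[0,0,0,0,0,0.014,0.5],[0,0,0,0,0,0.008,0.5],[0,0,0,0,0,0,0.5],[0,0,0,0,0,0,0.5],[0,0,0,0,0,0,0.9],[0,0,0,0,0,0,0.9],[0,0,0,0,0,0,0.9],[0,0,0,0,0,0,0.9]],
])

```text
clock: 22.6
position: [0.5831, 0.2986, 0.2549]
ee_rot: [3.141, -0.0, 1.668]
wrist_force: [-0.7, -0.1, 0.6]
grip_width: 0.0767
```

Emit:
jog_arm([
  [[0,0,0,0,0,-0.03,0.9],[0,0,0,0,0,-0.05,1],[0,0,0,0,0,-0.06,1],[0,0,0,0,0,-0.06,1],[0,0,0,0,0,-0.04,1],[0,0,0,0,0,0,1]],
])

```text
clock: 23.2
position: [0.584, 0.299, 0.441]
ee_rot: [3.129, -0.003, 1.668]
wrist_force: [0.5, 0.5, -0.0]
grip_width: 0.087
```

Emit:
jog_arm([
  [[0,0,0,0.04,-0.05,0,1],[0,0,0,0.04,-0.05,0,1],[0,0,0,0.04,-0.05,0,1],[0,0,0,0.04,-0.05,0,1],[0,0,0,0,0,0,1]],
])

```text
clock: 23.7
position: [0.4165, 0.4055, 0.4335]
ee_rot: [-3.136, 0.0, 1.674]
wrist_force: [-0.1, 0.3, -0.3]
grip_width: 0.0867
```

```bash
python3 - <<'E'
from h import *
print(monitor.get_state()['clock'])
pl=dict(large=(.583,.298,.128),medium=(.5905,.2175,.108),small=(.5985,.1377,.088),tiny=(.606,.058,.068),pot=(.452,-.303,.134),tape=(.708,-.383,.049))
for n in ['top','scene']:
    im,d=optics.grab_frame(n); cv2.imwrite(f'pics/{n}1.png',im); P=cloud(n,d).reshape(-1,3)
    if n=='scene':cv2.imwrite('pics/s1c.png',cv2.resize(im[140:260,140:320],None,fx=4,fy=4,interpolation=cv2.INTER_CUBIC))
    for k,(x,y,z) in pl.items():
        s=P[(np.hypot(P[:,0]-x,P[:,1]-y)<(.033 if z not in(.134,.049) else .06))&(abs(P[:,2]-z)<.006)]
        if len(s): print(n,k,((s.min(0)+s.max(0))/2).round(4),np.ptp(s,axis=0).round(3),len(s))
E
```

```text
23.7
top large [0.5811 0.2983 0.128 ] [0.043 0.046 0.012] 225
top medium [0.5899 0.2148 0.1075] [0.038 0.039 0.011] 160
top small [0.5976 0.1359 0.0879] [0.03  0.028 0.011] 102
top tiny [0.6056 0.058  0.068 ] [0.023 0.025 0.011] 74
top pot [ 0.4555 -0.3111  0.1341] [0.071 0.084 0.012] 78
top tape [ 0.7099 -0.3836  0.049 ] [0.092 0.09  0.012] 254
scene large [0.582  0.2955 0.1266] [0.043 0.047 0.009] 109
scene medium [0.5899 0.215  0.1077] [0.037 0.034 0.011] 86
scene small [0.5977 0.1368 0.0873] [0.034 0.032 0.009] 66
scene tiny [0.6053 0.0582 0.0675] [0.029 0.027 0.011] 52
scene pot [ 0.4547 -0.3096  0.1338] [0.075 0.084 0.012] 129
scene tape [ 0.709  -0.3826  0.0474] [0.097 0.091 0.009] 271
```

View pics/s1c.png

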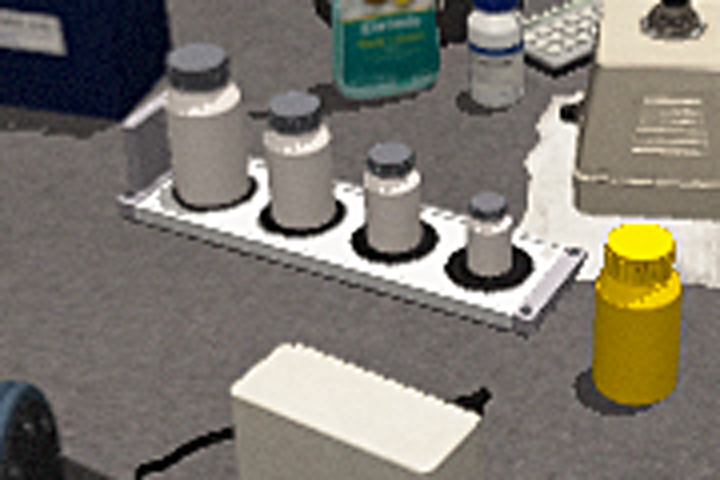

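View pics/top1.png

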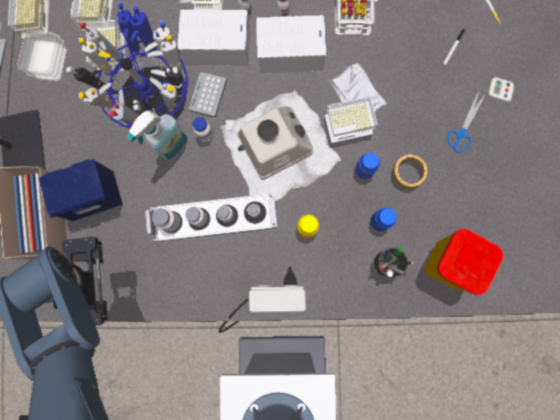

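The bottles stand upright and in order, inside their black places (crop columns about 210, 300, 395, 490). The pot (393,264) and tape (410,171) are at the same pixels as at the start. Handing in.

```bash
python3 -c "
from bench import r; print(r.hand_in())"
```

```text
the job is handed in; nothing more can be done
None
```

The four white bottles stand upright on the tray's black places: large next to the end plate, then medium, small and tiny at the far end. I handed the job in at about 24 s of the 106 s allowed. The hand-in reported no verdict.

- **Final positions:** The top and scene cameras put every bottle within about 3 mm of its place centre, with the tops at the heights expected for standing on the tray floor. The close wrist checks of tiny, small and medium agreed to 1–3 mm. I did not check large with the wrist camera after release.
- **Bystanders:** In the final top picture the pen pot and tape are at the same pixels as at the start, and the arm never went near either. My final number for the pot was about 8 mm off the first one. I put that down to the larger search window used the second time, but did not re-measure to confirm.
- **Forces:** The wrist force read at most about 6 N at the end of any move.

No final check failed. The first attempt to find the black places in the top camera gave nothing, so their positions come from the wrist and scene cameras, which agreed to about 1–3 mm.

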